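# Fit the roller to the bench glue-roller stand

### The arm

A 6-joint arm with a two-finger parallel gripper is mounted at the origin on the work surface. World frame = base frame: x ahead of the robot, y to its left, z up, the work surface at z = 0. Lengths are in mm, angles in rad, forces in N, time in s.
With the tool pointing down it reaches from about 300 to 775 mm from the base axis. Payload 14.6 kg.
Tool frame: the origin (TCP) lies at the very end of the fingers, on their centre line; the grasp point (between the pads) lies 19 mm behind it; z points along the fingers, y is the line along which they close (so a half turn about z gives the same grasp; the last joint's range is limited). The gripper opens to 94 mm and grips with 3 to 60 N. Pads are 16 mm wide; open, the fingers measure 119 mm over their backs; the gripper's body (75 mm by 177 mm) begins 78 mm behind the grasp point.
Start: joints at [-1.41, 0.3, 1.521, -0, 1.321, -0.067], TCP at [124.203, -535.783, 205.446] pointing down, gripper open.
Joint ranges: [-3.03, 3.03], [-0.79, 2.21], [0.23, 2.52], [-1.04, 4.18], [0, 3.07], [-2.55, 2.55]. Speed limits (rad/s): [2.22, 2.22, 2.57, 3.14, 3.14, 3.14].

### API

Orientations are given as [roll, pitch, yaw] about the fixed x, y, z axes, in that order (R = Rz(yaw) Ry(pitch) Rx(roll)).
In Python, from cell import manip, eyes, ticket gives the robot as it stands. The module is installed in compiled form; this text tells all that it offers.
- The arm moves only by the tool arm_command, never from a script. Its argument "plan" is a list of rows, each a list of 5 numbers: the opening, from -1 (shut) to 1 (fully open), then the shift along the tool's x, y, z in m, then the turn about the tool's z in rad. In form: [[jaw, dx, dy, dz, roll], ...]. A call has 1 to 20 rows; each row shifts and turns the commanded pose from where the row before left it, along the tool's axes as they then stand; what a row does not reach is not made up. A row lasts 1/8 s, in which the tool goes at most 62.5 mm and 10.7 degrees, less where a joint would pass 70% of its speed; a pose out of reach is approached as far as the arm can. A call is refused whole if a number of a shift passes 0.0625 or a number of a turn 0.188, either way. A call with a gripper value outside its range is refused whole. The fingers move at their own pace and stop on an object; "newtons" is the grip in N (left out, the last holds). Time passes only in rows, so rows that do not move let the fingers close. It gives the time, the measured TCP pose, the force, the opening and the grip force at its end, in the units of the state.
- manip.read_state(): the state, without advancing time (a new reading comes with each control period).
- eyes.camera(name): name is "side" or "top"; returns a dict with "img" (480x640x3 uint8, blue, green, red), "z_map" (480x640 float32, mm along the optical axis (not along the pixel's ray), 0 where there is no reading), "fx", "fy", "cx", "cy" (pixels), "eye" and "orientation" of the camera in the world. Camera axes: x right, y down, z forward; pixel columns grow to the right and rows downward; lengths in mm; the calibration is good to about 2 mm. A picture is of the moment at which its call begins.
- ticket.sign_off(): hands the job in; it is judged then, once.
The state is a dict: "clock": time; "joints": joint angles; "qd": joint speeds; "effort": joint torques, N m; "eef_pos": TCP position; "eef_rot": TCP orientation; "wrist_force": force on the tool from outside, world axes, zero at the start; "moment": the same for the moment, N m; "finger_gap": finger opening in mm; "finger_force": force on a finger pad.
Only numpy, scipy, OpenCV 4.12 (cv2) and the standard library are available. Lean on these libraries where they do the work, as an engineer would, in place of code of your own. Each camera call takes 0.05 s, during which the arm holds its last target. There are 200 camera calls.

### The job

Lay the black roller in the V rests of the wooden roller stand and let go of it, then slide the metal spindle through the plain cheek's hole, the roller and into the holder block, pushing past the spring plunger until the spindle's collar is fully home against the cheek and the plunger has snapped into the groove. Let go of it there, and leave the other things on the table where they are.

Things in the scene. Friction and masses are not known exactly. Their poses are not given: they have to be found in the camera images.
- stand: Wooden roller stand, fixed; origin on the table, z up, y along the spindle axis (52 mm above the table). Base 90 (x) x 180 (y) x 12 mm, y -70 to +110. Plain cheek (64 wide, 12 thick) at y -58 to -46, holder block (44 wide) at y +46 to +98, both 74 mm tall. The spindle goes in through the cheek, moving to +y. Yaw varies.
- stand_axis (a point): Where the roller's centre belongs: on the spindle axis, 52 mm above the table, midway between cheek and block (92 mm apart). Axes as the stand's. Two V rests (45 degree slopes, y -46 to -34 and +34 to +46, tops 45 mm above the table) carry the roller's ends with its axis on the spindle axis; the middle 68 mm is open for fingers down to the base.
- cheek_hole (a point): Centre of the cheek's through hole (17 mm diameter, 2 mm chamfer) on its outer face: stand y -58 mm, 52 mm above the table. The spindle's collar stops against this face. Axes as the stand's.
- block_bore (a point): Centre of the mouth of the holder block's blind bore, facing the cheek: stand y +46 mm, 52 mm above the table, 17 mm diameter, 47 mm deep. The spring plunger enters it from the +x side, 24 mm behind the mouth. Axes as the stand's.
- plunger (a joint): Spring plunger in the holder block, m: 0 = fully in (bore empty), grows as it is pushed out to the stand's +x. Round tip, 5 mm radius, at 0 it ends 1 mm short of the axis. 4 N at 0, 8 N at 0.005. Reads about 0.0033 on the full rod, about 0.0014 (0.0008 to 0.0022) in the groove. Passing it takes a push of 4 to 10 N along the spindle.
- plunger_knob (a point): Outer end of the plunger's black knob (18 mm diameter), on the +x side of the holder block, 45 mm from the spindle axis when the bore is empty.
- roller: Black rubber roller, a tube 50 mm in diameter, 84 mm long, with a through bore of 22 mm; 0.08 to 0.17 kg. Origin at its centre, y along its axis (ends alike). At the start it lies level in its rest, axis 40 mm above the table.
- roller_rest: Fixed wooden rest where the roller lies at the start: plywood 70 (x) x 110 (y) x 6 mm with V rests under the roller's ends (middle 68 mm open for fingers). Origin on its underside, y along the roller. It and the spindle rest may swap places.
- spindle: Steel spindle, 214 mm, 0.22 kg, lying level at the start, axis 40 mm above the table. Origin on the axis at the collar's front face, y towards the tip; collar 28 mm diameter, 6 mm thick. Rod 14 mm diameter; groove 9 mm diameter, 11 mm wide, centred 128.5 mm from the collar face. When home the origin lies at cheek_hole, 0 to 1 mm short of it along y.
- spindle_tip (a point): Centre of the spindle's nose, 148 mm from its origin along +y; the last 9 mm taper from 14 to 6 mm diameter.
- spindle_grip (a point): Where to take the spindle: on the axis of its dark wooden square grip (18 x 18 mm, from 6 to 66 mm behind the collar's front face), 31 mm behind that face. At the start the grip's sides are vertical and level; the fingers close on the two vertical sides, across the spindle.
- spindle_rest: Fixed wooden rest where the spindle lies at the start: plywood 50 (x) x 210 (y) x 6 mm with two slotted uprights 36 mm wide, at most 41 mm tall, one under the last 10 mm of the grip, one under the rod; lift straight up out of the slots (8 mm deep). Origin on its underside, y towards the spindle's tip.
- shard: Bystander, leave alone: flat terracotta tile 75 x 55 x 9 mm, loose, near the cheek end of the stand. Origin on its underside.
- glue: Bystander: white glue bottle, 60 mm diameter, 170 mm tall. Origin on its underside.
- pot: Bystander: white ceramic cup, 80 mm diameter, 90 mm tall. Origin on its underside.
- sanding_block: Bystander: cork sanding block 70 x 100 x 30 mm. Origin on its underside.
- screwdriver: Bystander: screwdriver lying on the table near the robot.
- brush: Bystander: flat brush lying on the table.
- offcut: Bystander: wood offcut 50 x 90 x 18 mm. Origin on its underside.
Mind the look-alikes: they are no part of the job. Leave any green look-alike of the spindle alone.

How it is judged:
By the outcome, as a careful person would: the job done as asked, in the order asked, and still so for the second after the job is handed in, with the robot touching nothing.
It also fails if it takes over 64 s, if anything falls off the work surface, if the arm or the gripper's body presses on something with over 40 N, if the wrist force passes 120 N, or if a joint passes its speed limit or range.

## Working session

There is one attempt and no reset: what is moved stays moved. The work goes in short steps, Python scripts to look and compute and a tool call to move; the robot and the scene stay as the last step left them, time stands still between calls to the robot, and variables do not carry over. Pictures are saved under pics/ and viewed, at most 10 in all, crops included, and the job is handed in when it is done.

Besides the shell and the picture viewer there is one more tool, called after "Call:" by a JSON object that holds its "api" and its "payload". arm_command: Moves the arm, as the interface text tells. Its arguments: {"type":"object","properties":{"plan":{"type":"array"},"newtons":{"type":"number"}},"required":["plan"]}

```bash
mkdir -p pics
cat > h.py <<'E'
import numpy as np, cv2
from cell import manip, eyes, ticket
from scipy.spatial.transform import Rotation as R
def rot(o):
    o=np.array(o,float)
    return o if o.shape==(3,3) else (R.from_euler('xyz',o).as_matrix() if o.size==3 else R.from_quat(o).as_matrix())
def cloud(c):
    v,u=np.mgrid[0:480,0:640]; z=c['z_map']
    p=np.stack([(u-c['cx'])/c['fx']*z,(v-c['cy'])/c['fy']*z,z],-1)
    return p@rot(c['orientation']).T+np.array(c['eye'])
def ray(c,u,v,h):
    d=rot(c['orientation'])@np.array([(u-c['cx'])/c['fx'],(v-c['cy'])/c['fy'],1]); e=np.array(c['eye'])
    return e+d*(h-e[2])/d[2]
E
python3 - <<'E'
from h import *
for n in('top','side'):
    c=eyes.camera(n); cv2.imwrite(f'pics/{n}0.png',c['img']); np.savez(f'{n}0.npz',**c)
    print(n,c['fx'],c['cx'],c['cy'],c['eye'],c['orientation'])
print(manip.read_state())
E
```

```text
top 559.8366013736319 331.93621899259375 235.95693914465298 [ 404.62388815  -84.61721944 1409.19152031] [-3.05862604 -0.00963433 -1.55233635]
side 518.8564909345089 319.0315661253363 242.8000501641381 [ 311.6481551   717.90707157 1052.1581606 ] [-2.44730689  0.01603887 -2.90089543]
{'clock': 0.1, 'joints': array([-1.40960439e+00,  3.00404727e-01,  1.52154569e+00, -6.06613121e-06,
        1.32068160e+00, -6.66210233e-02]), 'qd': array([-8.26209043e-04, -1.85890268e-03, -1.54959379e-03, -1.78384478e-04,
       -6.76332724e-05,  1.19935743e-03]), 'effort': array([ 1.16351348e-03, -5.32649231e+01, -3.53287303e+01,  7.09242490e-02,
        2.34777981e-02, -5.34850994e-05]), 'eef_pos': array([ 124.16148451, -535.55335847,  204.93770178]), 'eef_rot': array([-3.14055520e+00, -6.33298879e-05,  2.27814429e-01]), 'wrist_force': array([ 0.16645961, -0.77392889, -0.29437058]), 'moment': array([-0.02755371, -0.02995883,  0.00218396]), 'finger_force': 0.0, 'finger_gap': 94.19816468657875}
```

View pics/top0.png

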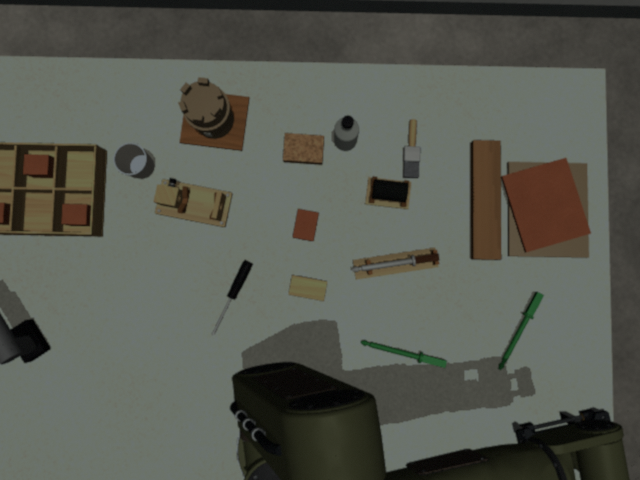

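View pics/side0.png

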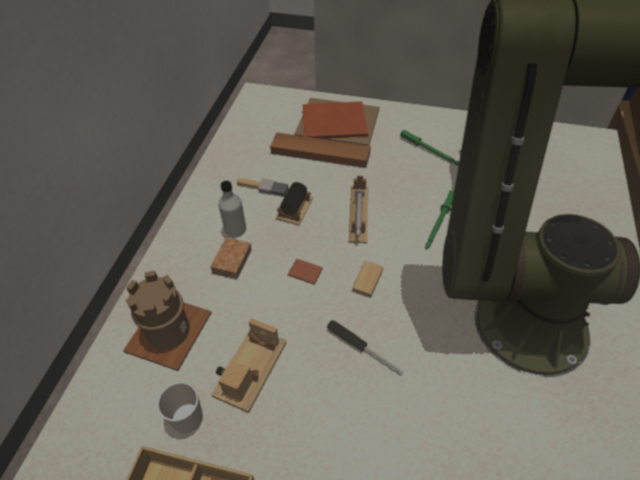

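The top view shows the stand at (193,202), with the knob at (172,181), the roller at (388,191), and the spindle from tip (352,267) to grip (430,258). The shard is at (305,225), and the green look-alikes are at (400,352) and (520,330). World y runs to the left and x runs up. The side view agrees.

Run:
```python
from h import *
c=dict(np.load('top0.npz')); P=cloud(c); img=c['img']
hsv=cv2.cvtColor(img,cv2.COLOR_BGR2HSV)
tb=P[300:330,200:215,2]; print('table z',tb.mean(),tb.std())
def comp(box,pts_mask,h,name):
    u0,u1,v0,v1=box; m=np.zeros((480,640),np.uint8); m[v0:v1,u0:u1]=pts_mask[v0:v1,u0:u1]
    n,l,s,_=cv2.connectedComponentsWithStats(m); k=1+np.argmax(s[1:,4]); m=(l==k)
    v,u=np.nonzero(m); q=np.array([ray(c,a,b,h)[:2] for a,b in zip(u,v)],np.float32)
    r=cv2.minAreaRect(q); print(name,len(u),'center',r[0],'size',r[1],'ang',r[2],'zmed',np.median(P[m][:,2])); return m
Z=P[...,2]
print('sat',[hsv[a,b].tolist() for a,b in((205,195),(300,200),(191,388),(200,370),(264,390),(258,430))])
sat=(hsv[...,1]>70)
comp((150,238,175,232),sat,6,'stand base'); comp((360,415,170,212),sat|(hsv[...,2]<50),6,'roller rest'); comp((345,445,240,282),sat,6,'spindle rest')
for nm,box,lo,hi in(('blockcheek',(150,238,175,232),66,85),('roller',(360,415,170,212),45,75),('spindle',(340,445,240,282),43,60)):
    m=(Z>lo)&(Z<hi); u0,u1,v0,v1=box; mm=np.zeros_like(m); mm[v0:v1,u0:u1]=m[v0:v1,u0:u1]
    n,l,s,_=cv2.connectedComponentsWithStats(mm.astype(np.uint8))
    for k in range(1,n):
        if s[k,4]>15:
            q=P[l==k]; r=cv2.minAreaRect(q[:,:2].astype(np.float32)); print(nm,s[k,4],q.mean(0),r, q[:,2].max())
crops=[img[170:235,145:245],img[235:285,340:450]]
big=[cv2.resize(cv2.convertScaleAbs(x,alpha=1.6),(700,int(700*x.shape[0]/x.shape[1])*270//350),interpolation=cv2.INTER_CUBIC)[:300] for x in crops]
cv2.imwrite('pics/crop0.png',np.vstack(big));
```

```text
table z 18.063057745188562 147.49296351024748
sat [[23, 90, 105], [56, 18, 115], [75, 51, 10], [13, 151, 54], [53, 10, 104], [11, 161, 38]]
stand base 2454 center (599.7772827148438, 259.62139892578125) size (188.9198455810547, 88.14840698242188) ang 79.9556655883789 zmed 17.001198577414698
roller rest 1127 center (635.5057373046875, -235.69415283203125) size (107.47908782958984, 69.9193344116211) ang 83.95114135742188 zmed 56.15490646259377
spindle rest 1202 center (456.9794006347656, -258.1060791015625) size (47.80801010131836, 213.08853149414062) ang 9.774070739746094 zmed 9.21533899444762
blockcheek 423 [608.13485038 305.15346386  75.80885634] ((608.5125732421875, 306.01678466796875), (54.91606140136719, 44.50311279296875), 79.67292022705078) 82.83437590790186
blockcheek 159 [586.81984585 183.60505159  75.12686123] ((587.2386474609375, 184.08114624023438), (14.17371940612793, 63.842689514160156), 79.94572448730469) 83.18323554241124
roller 678 [ 632.49473059 -234.03750774   61.97451266] ((634.6907958984375, -234.3375701904297), (83.98052978515625, 49.008880615234375), 84.15009307861328) 74.11647710855823
spindle 517 [ 458.10375735 -259.49255543   49.27125974] ((458.4178466796875, -249.9517059326172), (27.105615615844727, 211.79212951660156), 7.657577037811279) 59.71332260879103
```

View pics/crop0.png

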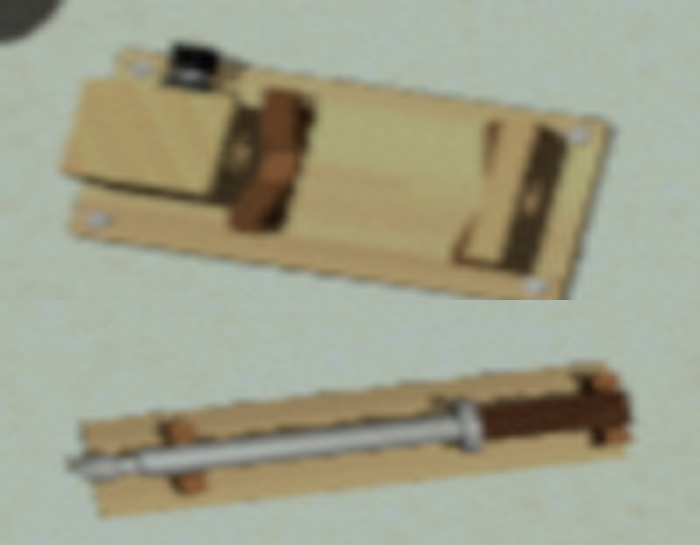

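Measured sizes match the given ones: cheek to block is 124 mm, the roller is 84x49 and the base is 88 wide. The stand axis is at about (596.2, 235.3) with yaw -0.174. The roller is at about (635, -235) with yaw -0.105, and the spindle's yaw is about +0.17. Next I move above the roller.

Call:
{"api": "arm_command", "payload": {"plan": [[1,0,0,0,-0.177],[1,0,0,0,-0.177],[1,0,0,0,-0.177],[1,0,0,0,-0.177],[1,0,0,0,-0.177],[1,0,0,0,-0.177],[1,0,0,0,-0.177],[1,0.035,0.0476,0,0],[1,0.035,0.0476,0,0],[1,0.035,0.0476,0,0],[1,0.035,0.0476,0,0],[1,0.035,0.0476,0,0],[1,0.035,0.0476,0,0],[1,0.035,0.0476,0,0],[1,0.035,0.0476,0,0],[1,0.035,0.0476,0,0],[1,0.035,0.0476,0,0],[1,0,0,0,0],[1,0,0,0,0]], "newtons": 25}}

```text
clock: 2.48
eef_pos: [633.5, -237.3, 204.9]
eef_rot: [-3.141, -0.0, 1.467]
wrist_force: [-0.9, 0.2, 0.2]
finger_gap: 94.2
finger_force: 0.0
```

```bash
cat >> h.py <<'E'
def to(x,y,z,yaw):
    s=manip.read_state(); p=s['eef_pos']; w=s['eef_rot'][2]; d=np.array([x,y,z])-p
    print('t',s['clock'],'pos',p.round(1),'rot',s['eef_rot'].round(4),'F',s['wrist_force'].round(1),'gap',s['finger_gap'].round(1))
    for a in(w,yaw): print('yaw',round(a,4),'dx,dy,dz',(d[0]*np.cos(a)+d[1]*np.sin(a)).round(1),(d[0]*np.sin(a)-d[1]*np.cos(a)).round(1),-d[2].round(1),'roll',round(w-yaw,4))
E
python3 - <<'E'
from h import *
to(634.9,-234.8,21,1.466)
# spindle line: rows of rod & grip at height 40
c=dict(np.load('top0.npz')); P=cloud(c); Z=P[...,2]
hsv=cv2.cvtColor(c['img'],cv2.COLOR_BGR2HSV)
v,u=np.mgrid[240:283,345:445]; z=Z[240:283,345:445]
S=hsv[240:283,345:445,1]; V=hsv[240:283,345:445,2]
rod=(S<70)&(z>35)&(z<60); 
from collections import defaultdict
pts=[]
for col in range(u.shape[1]):
    r=np.nonzero(rod[:,col])[0]
    if len(r)>=4: pts.append(list(ray(c,345+col,240+r.mean(),44)[:2])+[len(r)])
pts=np.array(pts); pts=pts[pts[:,2]<9]
f=np.polyfit(pts[:,1],pts[:,0],1); print('rod x=',f,'yaw',np.arctan(-f[0]),'yrange',pts[:,1].min(),pts[:,1].max(),np.std(pts[:,0]-np.polyval(f,pts[:,1])))
g=(S>110)&(V<75)&(z>38)&(z<62)
n,l,s,_=cv2.connectedComponentsWithStats(g.astype(np.uint8))
for k in range(1,n):
    if s[k,4]>40:
        b,a=np.nonzero(l==k); q=np.array([ray(c,345+i,240+j,49)[:2] for i,j in zip(a,b)],np.float32); print('grip',len(a),cv2.minAreaRect(q))
E
```

```text
Traceback (most recent call last):
  File "h.py", line 16, in to
    print('t',s['clock'],'pos',p.round(1),'rot',s['eef_rot'].round(4),'F',s['wrist_force'].round(1),'gap',s['finger_gap'].round(1))
                                                                                                          ^^^^^^^^^^^^^^^^^^^^^
AttributeError: 'float' object has no attribute 'round'
```

Call:
{"api": "arm_command", "payload": {"plan": [[1,0.0026,0.0011,0.045,0],[1,0,0,0.045,0],[1,0,0,0.045,0],[1,0,0,0.029,0],[1,0,0,0.02,0],[1,0,0,0,0],[1,0,0,0,0]]}}

```text
clock: 3.35
eef_pos: [635.8, -235.2, 23.0]
eef_rot: [3.14, 0.001, 1.466]
wrist_force: [-0.3, 0.3, -0.5]
finger_gap: 93.7
finger_force: 0.0
```

```bash
sed -i "s/'gap',s\['finger_gap'\].round(1)/'gap',s['finger_gap']/" h.py
python3 - <<'E'
from h import *
to(634.9,-234.8,21,1.466)
c=dict(np.load('top0.npz')); P=cloud(c); Z=P[...,2]
hsv=cv2.cvtColor(c['img'],cv2.COLOR_BGR2HSV)
z=Z[240:283,345:445]; S=hsv[240:283,345:445,1]; V=hsv[240:283,345:445,2]
rod=(S<70)&(z>35)&(z<60); pts=[]
for col in range(100):
    r=np.nonzero(rod[:,col])[0]
    if len(r)>=4: pts.append(list(ray(c,345+col,240+r.mean(),44)[:2])+[len(r)])
pts=np.array(pts); pts=pts[pts[:,2]<9]
f=np.polyfit(pts[:,1],pts[:,0],1); print('rod x=',f,'yaw',np.arctan(-f[0]),'yrange',pts[:,1].min(),pts[:,1].max(),np.std(pts[:,0]-np.polyval(f,pts[:,1])))
g=(S>110)&(V<75)&(z>38)&(z<62)
n,l,s,_=cv2.connectedComponentsWithStats(g.astype(np.uint8))
for k in range(1,n):
    if s[k,4]>40:
        b,a=np.nonzero(l==k); q=np.array([ray(c,345+i,240+j,49)[:2] for i,j in zip(a,b)],np.float32); print('grip',len(a),cv2.minAreaRect(q))
E
```

```text
t 3.35 pos [ 635.8 -235.2   23. ] rot [3.1397e+00 6.0000e-04 1.4664e+00] F [-0.3  0.3 -0.5] gap 93.6514850728509
yaw 1.4664 dx,dy,dz 0.3 -0.9 2.0 roll 0.0004
yaw 1.466 dx,dy,dz 0.3 -0.9 2.0 roll 0.0004
rod x= [-1.69297578e-01  4.13850523e+02] yaw 0.1677073858955888 yrange -299.5698764878716 -148.44925806061966 0.6591839357076665
grip 170 ((472.5249328613281, -326.7597351074219), (31.59306526184082, 51.21104049682617), 0.16487689316272736)
```

Call:
{"api": "arm_command", "payload": {"plan": [[1,0,0,0.002,0],[-0.2,0,0,0,0],[-0.2,0,0,0,0],[-0.2,0,0,0,0],[-0.2,0,0,0,0],[-0.2,0,0,0,0],[-0.2,0,0,0,0]], "newtons": 25}}

```text
clock: 4.22
eef_pos: [634.9, -234.6, 19.5]
eef_rot: [-3.14, -0.0, 1.467]
wrist_force: [-5.4, 2.0, 3.3]
finger_gap: 48.6
finger_force: 25.0
```

Call:
{"api": "arm_command", "payload": {"plan": [[-0.2,0,0,-0.02,0],[-0.2,0,0,-0.04,0],[-0.2,0,0,-0.05,0],[-0.2,0,0,-0.05,0.069],[-0.2,0.0456,-0.0119,0,0],[-0.2,0.0456,-0.0119,0,0],[-0.2,0.0456,-0.0119,0,0],[-0.2,0.0456,-0.0119,0,0],[-0.2,0.0456,-0.0119,0,0],[-0.2,0.0456,-0.0119,0,0],[-0.2,0.0456,-0.0119,0,0],[-0.2,0.0456,-0.0119,0,0],[-0.2,0.0456,-0.0119,0,0],[-0.2,0.0456,-0.0119,0,0],[-0.2,0,0,0,0],[-0.2,0,0,0,0]]}}

```text
clock: 6.22
eef_pos: [596.7, 234.8, 180.3]
eef_rot: [3.141, -0.0, 1.398]
wrist_force: [-0.5, 0.0, -0.8]
finger_gap: 48.6
finger_force: 25.0
```

Run:
```python
from h import *
to(596.2,235.3,34,1.397)
for n in('side','top'):
    c=eyes.camera(n); np.savez(f'{n}1.npz',**c); x=c['img'][240:420,150:330] if n=='side' else c['img'][140:260,120:280]
    cv2.imwrite(f'pics/{n}1.png',cv2.resize(cv2.convertScaleAbs(x,alpha=1.6),None,fx=3.3,fy=3.3))
```

```text
t 6.225 pos [596.7 234.8 180.3] rot [ 3.1407e+00 -4.0000e-04  1.3979e+00] F [-0.5  0.  -0.8] gap 48.630344286501554
yaw 1.3979 dx,dy,dz 0.4 -0.6 146.3 roll 0.0009
yaw 1.397 dx,dy,dz 0.4 -0.6 146.3 roll 0.0009
```

View pics/side1.png

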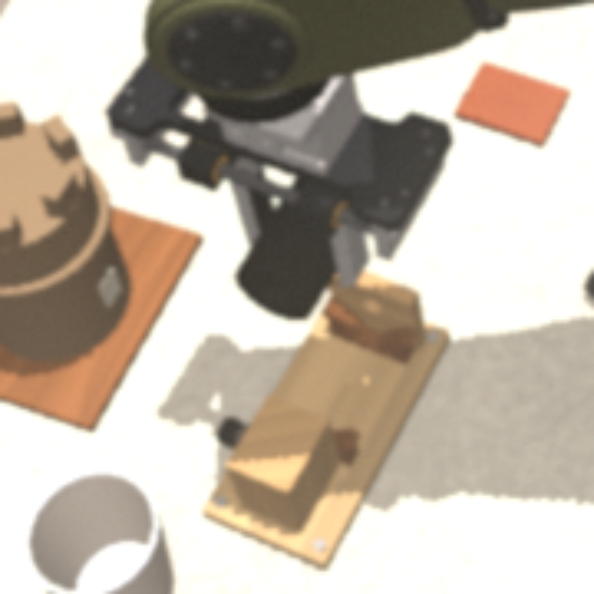

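The side view shows the roller held between the fingers at about crop (290,265), level above the stand, with the cup and tower clear. Now I lower it.

Call:
{"api": "arm_command", "payload": {"plan": [[-0.2,0.0004,-0.0006,0.045,0],[-0.2,0,0,0.045,0],[-0.2,0,0,0.025,0],[-0.2,0,0,0.018,0],[-0.2,0,0,0.008,0],[-0.2,0,0,0.005,0],[-0.2,0,0,0,0],[-0.2,0,0,0,0]]}}

```text
clock: 7.32
eef_pos: [596.4, 235.7, 34.2]
eef_rot: [3.141, -0.001, 1.398]
wrist_force: [0.1, -0.2, -1.5]
finger_gap: 48.3
finger_force: 25.0
```

Call:
{"api": "arm_command", "payload": {"plan": [[-0.2,0,0,0.0015,0],[-0.2,0,0,0,0]]}}

```text
clock: 7.58
eef_pos: [596.1, 235.6, 32.1]
eef_rot: [3.141, -0.0, 1.398]
wrist_force: [-0.2, 0.2, -0.3]
finger_gap: 48.6
finger_force: 25.0
```

Call:
{"api": "arm_command", "payload": {"plan": [[-0.2,0,0,0.001,0],[-0.2,0,0,0.001,0],[-0.2,0,0,0,0]]}}

```text
clock: 7.95
eef_pos: [596.3, 235.7, 31.6]
eef_rot: [3.141, -0.0, 1.398]
wrist_force: [-7.4, -1.1, 14.5]
finger_gap: 48.3
finger_force: 25.0
```

Call:
{"api": "arm_command", "payload": {"plan": [[-0.2,0,-0.0008,0,0],[-0.2,0,0,0,0]]}}

```text
clock: 8.2
eef_pos: [596.0, 235.8, 31.4]
eef_rot: [3.14, -0.001, 1.398]
wrist_force: [-1.5, -0.6, 10.2]
finger_gap: 48.7
finger_force: 25.0
```

Call:
{"api": "arm_command", "payload": {"plan": [[0,0,0,0,0],[0.4,0,0,0,0],[0.8,0,0,0,0],[0.8,0,0,0,0],[0.8,0,0,-0.01,0],[0.8,0,0,-0.04,0],[0.8,0,0,-0.055,0],[0.8,0,0,-0.055,0],[0.8,0,0,0,0],[0.8,0,0,0,0]]}}

```text
clock: 9.45
eef_pos: [595.0, 235.6, 189.5]
eef_rot: [-3.141, 0.0, 1.398]
wrist_force: [0.1, 0.3, -0.6]
finger_gap: 84.5
finger_force: 0.0
```

Run:
```python
from h import *
to(468.9,-324.7,190,1.739)
```

```text
t 9.45 pos [595.  235.6 189.5] rot [-3.1410e+00  3.0000e-04  1.3978e+00] F [ 0.1  0.3 -0.6] gap 84.5028781068753
yaw 1.3978 dx,dy,dz -573.6 -27.8 -0.5 roll -0.3412
yaw 1.739 dx,dy,dz -531.3 -218.1 -0.5 roll -0.3412
```

Call:
{"api": "arm_command", "payload": {"plan": [[0.3,-0.0574,-0.0028,0,0],[0.3,-0.0574,-0.0028,0,0],[0.3,-0.0574,-0.0028,0,0],[0.3,-0.0574,-0.0028,0,0],[0.3,-0.0574,-0.0028,0,0],[0.3,-0.0574,-0.0028,0,0],[0.3,-0.0574,-0.0028,0,0],[0.3,-0.0574,-0.0028,0,0],[0.3,-0.0574,-0.0028,0,0],[0.3,-0.0574,-0.0028,0,0],[0.3,0,0,0,-0.171],[0.3,0,0,0,-0.171],[0.3,0,0,0,0],[0.3,0,0,0,0]]}}

```text
clock: 11.2
eef_pos: [468.7, -324.6, 189.2]
eef_rot: [-3.141, -0.001, 1.736]
wrist_force: [0.6, 0.9, 0.3]
finger_gap: 61.1
finger_force: 0.0
```

Run:
```python
from h import *
to(468.9,-324.7,21,1.739)
c=eyes.camera('top'); P=cloud(c); Z=P[...,2]
a=c['img'][165:245,140:250]; cv2.imwrite('pics/top2.png',cv2.resize(cv2.convertScaleAbs(a,alpha=1.7),None,fx=5,fy=5,interpolation=cv2.INTER_CUBIC))
dark=(c['img'].max(-1)<45); m=np.zeros((480,640),np.uint8); m[180:228,175:225]=(dark&(Z>60)&(Z<90))[180:228,175:225]
n,l,s,_=cv2.connectedComponentsWithStats(m)
for k in range(1,n):
    if s[k,4]>50: q=P[l==k]; print(s[k],q.mean(0),cv2.minAreaRect(q[:,:2].astype(np.float32)),np.percentile(q[:,2],95))
```

```text
t 11.2 pos [ 468.7 -324.6  189.2] rot [-3.1407e+00 -9.0000e-04  1.7361e+00] F [0.6 0.9 0.3] gap 61.11912460394904
yaw 1.7361 dx,dy,dz -0.1 0.2 168.2 roll -0.0029
yaw 1.739 dx,dy,dz -0.1 0.2 168.2 roll -0.0029
[177 189  38  25 679] [593.62894651 234.2631629   74.65540319] ((595.2361450195312, 235.0555419921875), (85.16693878173828, 47.67986297607422), 80.13231658935547) 81.65719352225383
```

View pics/top2.png

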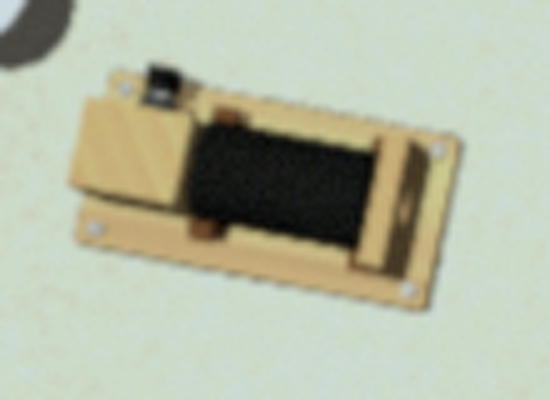

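The roller (crop centre about (280,185)) sits in the V rests between block and cheek. Measured: centre (595.2, 235.1), yaw -0.172. Now the spindle.

Call:
{"api": "arm_command", "payload": {"plan": [[0.3,0,0,0.045,-0.003],[0.3,0,0,0.045,0],[0.3,0,0,0.04,0],[0.3,0,0,0.023,0],[0.3,0,0,0.0152,0],[0.3,0,0,0,0],[0.3,0,0,0,0]]}}

```text
clock: 12.12
eef_pos: [469.4, -325.2, 22.8]
eef_rot: [3.141, 0.001, 1.742]
wrist_force: [0.1, -0.4, 0.0]
finger_gap: 60.9
finger_force: 0.0
```

Close gently at first so that the fingers settle, then firmly.

Call:
{"api": "arm_command", "payload": {"plan": [[-0.8,0,0,0.001,0],[-0.8,0,0,0,0],[-0.8,0,0,0,0],[-0.8,0,0,0,0],[-0.8,0,0,0,0],[-0.8,0,0,0,0],[-0.8,0,0,0,0]], "newtons": 8}}

```text
clock: 13.0
eef_pos: [468.9, -324.9, 20.8]
eef_rot: [-3.142, -0.0, 1.743]
wrist_force: [0.2, -0.2, 0.9]
finger_gap: 17.9
finger_force: 8.0
```

Call:
{"api": "arm_command", "payload": {"plan": [[-1,0,0,0,0],[-1,0,0,0,0],[-1,0,0,-0.005,0],[-1,0,0,-0.01,0],[-1,0,0,-0.03,0],[-1,0,0,-0.05,0],[-1,0,0,-0.04,0],[-1,0,0,0,0],[-1,0,0,0,0]], "newtons": 60}}

```text
clock: 14.12
eef_pos: [468.5, -324.6, 155.0]
eef_rot: [-3.141, -0.001, 1.743]
wrist_force: [-0.3, -0.4, -2.0]
finger_gap: 17.8
finger_force: 60.0
```

Run:
```python
from h import *
th=-0.173; ax=np.array([-np.sin(th),np.cos(th)]); o=np.array([595.7,235.4])
print('insert dir',ax)
for sy in(-260,-89.5): print(sy,(o+sy*ax).round(1))
s=manip.read_state(); p=s['eef_pos']; w=s['eef_rot'][2]; print(p,s['eef_rot'],s['wrist_force'],s['moment'])
q=o-260*ax; to(q[0],q[1],33,np.pi/2+th)
for n in('top','side'):
    c=eyes.camera(n); np.savez(f'{n}3.npz',**c); P=cloud(c); hsv=cv2.cvtColor(c['img'],cv2.COLOR_BGR2HSV)
    # spindle points: in a vertical slab about the expected axis
    ps=w-np.pi/2; a=np.array([-np.sin(ps),np.cos(ps)]); d=P[...,:2]-p[:2]; al=d@a; la=d@np.array([a[1],-a[0]])
    m=(abs(la)<14)&(P[...,2]>p[2]-30)&(P[...,2]<p[2]+60)&(c['z_map']>0)&(al>40)
    for lo in range(40,190,15):
        k=m&(al>=lo)&(al<lo+15)
        if k.sum()>3: print(n,lo,k.sum(),'top z-grasp',(np.percentile(P[k][:,2],90)-p[2]-19).round(1),'lat',np.median(la[k]).round(1))
    print(n,'tip along',al[m].max())
cv2.imwrite('pics/side3.png',cv2.resize(cv2.convertScaleAbs(c['img'][120:300,300:460],alpha=1.6),None,fx=3.3,fy=3.3))
```

```text
insert dir [0.17213834 0.98507279]
-260 [550.9 -20.7]
-89.5 [580.3 147.2]
[ 468.50739047 -324.59786133  154.96086425] [-3.14076919e+00 -8.74987548e-04  1.74284062e+00] [-0.26518966 -0.43035138 -1.97143982] [-0.07192897 -0.04759754 -0.03388354]
t 14.125 pos [ 468.5 -324.6  155. ] rot [-3.1408e+00 -9.0000e-04  1.7428e+00] F [-0.3 -0.4 -2. ] gap 17.759140244955177
yaw 1.7428 dx,dy,dz 285.3 133.2 122.0 roll 0.345
yaw 1.3978 dx,dy,dz 313.5 28.9 122.0 roll 0.345
top 40 13 top z-grasp 11.3 lat 4.2
top 55 39 top z-grasp 10.5 lat 1.3
top 70 46 top z-grasp 10.4 lat 0.5
top 85 43 top z-grasp 11.1 lat 0.5
top 100 43 top z-grasp 11.9 lat 0.8
top 115 42 top z-grasp 11.8 lat 1.1
top 130 43 top z-grasp 9.8 lat 0.3
top 145 43 top z-grasp 10.9 lat 0.9
top 160 38 top z-grasp 11.4 lat 0.5
top 175 16 top z-grasp 11.6 lat 1.5
top tip along 989.2093262293852
side 40 24 top z-grasp 8.8 lat -0.3
side 55 26 top z-grasp 7.0 lat -1.7
side 70 24 top z-grasp 7.6 lat -0.8
side 85 25 top z-grasp 7.4 lat -2.2
side 100 25 top z-grasp 8.4 lat -2.4
side 115 24 top z-grasp 8.2 lat -2.7
side 130 27 top z-grasp 8.1 lat -0.6
side 145 23 top z-grasp 7.8 lat -0.9
side 160 24 top z-grasp 8.2 lat -0.0
side 175 15 top z-grasp 6.0 lat -1.5
side tip along 185.54425916387194
```

View pics/side3.png

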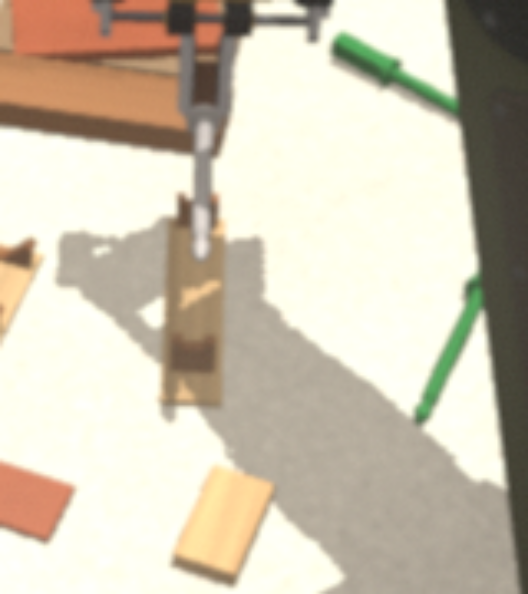

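The spindle is held level and straight: tip at crop (200,250), rod in line with the grip. I turn it to the stand's axis and move in front of the cheek.

Call:
{"api": "arm_command", "payload": {"plan": [[-1,0,0,0,0.115],[-1,0,0,0,0.115],[-1,0,0,0,0.115],[-1,0.0448,0.0041,0,0],[-1,0.0448,0.0041,0,0],[-1,0.0448,0.0041,0,0],[-1,0.0448,0.0041,0,0],[-1,0.0448,0.0041,0,0],[-1,0.0448,0.0041,0,0],[-1,0.0448,0.0041,0,0],[-1,0,0,0.04,0],[-1,0,0,0.04,0],[-1,0,0,0.03,0],[-1,0,0,0.012,0],[-1,0,0,0,0],[-1,0,0,0,0],[-1,0,0,0,0]]}}

```text
clock: 16.35
eef_pos: [551.7, -21.0, 34.8]
eef_rot: [3.14, -0.0, 1.398]
wrist_force: [0.6, 0.2, -0.7]
finger_gap: 17.5
finger_force: 60.0
```

Run:
```python
from h import *
th=-0.173; ax=np.array([-np.sin(th),np.cos(th)]); o=np.array([595.7,235.4])
q=o-260*ax; to(q[0],q[1],32.8,np.pi/2+th)
lx=np.array([ax[1],-ax[0]])
for n in('top','side'):
    c=eyes.camera(n); P=cloud(c); d=P[...,:2]-o; al=d@ax; la=d@lx
    m=(abs(la)<14)&(P[...,2]>38)&(P[...,2]<80)&(c['z_map']>0)
    for lo in range(-215,-65,15):
        k=m&(al>=lo)&(al<lo+15)
        if k.sum()>3: print(n,lo,k.sum(),'top z',np.percentile(P[k][:,2],90).round(1),'lat',np.median(la[k]).round(1),((la[k].min()+la[k].max())/2).round(1))
```

```text
t 16.35 pos [551.7 -21.   34.8] rot [ 3.1399e+00 -1.0000e-04  1.3978e+00] F [ 0.6  0.2 -0.7] gap 17.513737114293548
yaw 1.3978 dx,dy,dz 0.2 -0.8 2.0 roll -0.0
yaw 1.3978 dx,dy,dz 0.2 -0.8 2.0 roll -0.0
top -170 22 top z 65.9 lat 0.4 0.3
top -155 34 top z 64.1 lat 0.1 1.5
top -140 35 top z 64.9 lat 0.4 0.9
top -125 36 top z 65.6 lat 0.9 1.3
top -110 30 top z 64.2 lat 0.4 0.6
top -95 30 top z 63.4 lat 0.7 1.1
side -215 31 top z 62.2 lat -2.9 -1.3
side -200 31 top z 61.5 lat -3.8 -1.1
side -185 36 top z 61.6 lat -2.9 -1.0
side -170 30 top z 61.4 lat -2.6 -1.5
side -155 33 top z 62.0 lat -3.2 -1.2
side -140 38 top z 61.6 lat -2.6 -2.0
side -125 36 top z 61.9 lat -2.8 -1.3
side -110 34 top z 62.0 lat -2.5 -0.9
side -95 32 top z 61.5 lat -2.9 -1.7
side -80 6 top z 57.6 lat -1.2 -1.9
```

Call:
{"api": "arm_command", "payload": {"plan": [[-1,0,-0.0006,0.0012,0],[-1,0,0,0,0],[-1,0,0,0,0],[-1,0,0,0,0]]}}

```text
clock: 16.95
eef_pos: [550.6, -20.8, 32.6]
eef_rot: [3.142, -0.0, 1.398]
wrist_force: [0.8, 0.2, -1.7]
finger_gap: 17.4
finger_force: 60.0
```

Run:
```python
from h import *
th=-0.173; ax=np.array([-np.sin(th),np.cos(th)]); o=np.array([595.7,235.4])
q=o-260*ax; to(q[0],q[1],32.8,np.pi/2+th)
```

```text
t 16.95 pos [550.6 -20.8  32.6] rot [ 3.1416 -0.      1.3977] F [ 0.8  0.2 -1.7] gap 17.372016261470826
yaw 1.3977 dx,dy,dz 0.2 0.3 -0.2 roll -0.0
yaw 1.3978 dx,dy,dz 0.2 0.3 -0.2 roll -0.0
```

Aligned. I enter the cheek slowly, until the tip is about 20 mm past its outer face.

Call:
{"api": "arm_command", "payload": {"plan": [[-1,0.008,0,0,0],[-1,0.008,0,0,0],[-1,0.005,0,0,0],[-1,0.005,0,0,0],[-1,0.004,0,0,0],[-1,0.004,0,0,0],[-1,0,0,0,0]]}}

```text
clock: 17.82
eef_pos: [556.4, 12.9, 32.5]
eef_rot: [-3.142, -0.0, 1.398]
wrist_force: [-0.7, -0.1, -2.1]
finger_gap: 17.4
finger_force: 60.0
```

Call:
{"api": "arm_command", "payload": {"plan": [[-1,0.006,0,0,0],[-1,0.006,0,0,0],[-1,0.008,0,0,0],[-1,0.008,0,0,0],[-1,0.008,0,0,0],[-1,0,0,0,0]]}}

```text
clock: 18.58
eef_pos: [562.6, 48.7, 32.5]
eef_rot: [-3.142, 0.0, 1.399]
wrist_force: [-0.7, -0.3, -2.0]
finger_gap: 17.1
finger_force: 60.0
```

Run:
```python
from h import *
th=-0.173; ax=np.array([-np.sin(th),np.cos(th)]); o=np.array([595.7,235.4])
q=o-89*ax; to(q[0],q[1],32.8,np.pi/2+th); print(manip.read_state()['moment'])
```

```text
t 18.575 pos [562.6  48.7  32.5] rot [-3.1416  0.      1.3986] F [-0.7 -0.3 -2. ] gap 17.125116598467674
yaw 1.3986 dx,dy,dz 100.6 0.5 -0.3 roll 0.0008
yaw 1.3978 dx,dy,dz 100.6 0.4 -0.3 roll 0.0008
[-0.07777809 -0.03622967 -0.00757713]
```

Call:
{"api": "arm_command", "payload": {"plan": [[-1,0.008,0.0003,0,0],[-1,0.008,0,0,0],[-1,0.008,0,0,0],[-1,0.008,0,0,0],[-1,0.008,0,0,0],[-1,0.006,0,0,0],[-1,0.004,0,0,0],[-1,0.004,0,0,0],[-1,0.004,0,0,0],[-1,0.004,0,0,0],[-1,0,0,0,0]]}}

```text
clock: 19.95
eef_pos: [573.6, 109.4, 32.6]
eef_rot: [3.142, -0.0, 1.398]
wrist_force: [0.8, 0.3, -1.8]
finger_gap: 17.3
finger_force: 60.0
```

Call:
{"api": "arm_command", "payload": {"plan": [[-1,0.004,0,0,0],[-1,0.004,0,0,0],[-1,0.004,0,0,0],[-1,0.004,0,0,0],[-1,0.004,0,0,0],[-1,0.004,0,0,0],[-1,0.003,0,0,0],[-1,0,0,0,0]]}}

```text
clock: 20.95
eef_pos: [578.3, 136.4, 32.6]
eef_rot: [3.141, -0.001, 1.398]
wrist_force: [-0.8, 3.3, -2.4]
finger_gap: 17.4
finger_force: 60.0
```

Run:
```python
from h import *
th=-0.173; ax=np.array([-np.sin(th),np.cos(th)]); o=np.array([595.7,235.4])
q=o-89*ax; to(q[0],q[1],32.8,np.pi/2+th)
```

```text
t 20.95 pos [578.3 136.4  32.6] rot [ 3.1414e+00 -7.0000e-04  1.3982e+00] F [-0.8  3.3 -2.4] gap 17.39301154931406
yaw 1.3982 dx,dy,dz 11.5 0.1 -0.2 roll 0.0005
yaw 1.3978 dx,dy,dz 11.5 0.1 -0.2 roll 0.0005
```

Call:
{"api": "arm_command", "payload": {"plan": [[-1,0.002,0,0,0],[-1,0.002,0,0,0],[-1,0.002,0,0,0],[-1,0.002,0,0,0],[-1,0.001,0,0,0],[-1,0,0,0,0]]}}

```text
clock: 21.7
eef_pos: [579.5, 143.7, 32.4]
eef_rot: [-3.141, 0.002, 1.398]
wrist_force: [-2.7, -7.5, -0.7]
finger_gap: 17.3
finger_force: 60.0
```

Call:
{"api": "arm_command", "payload": {"plan": [[-1,0.001,0,0,0],[-1,0.001,0,0,0],[-1,0.001,0,0,0],[-1,0,0,0,0]]}}

```text
clock: 22.2
eef_pos: [579.5, 143.8, 32.4]
eef_rot: [-3.139, 0.006, 1.397]
wrist_force: [-8.1, -27.9, 5.7]
finger_gap: 17.0
finger_force: 60.0
```

Run:
```python
from h import *
th=-0.173; ax=np.array([-np.sin(th),np.cos(th)]); o=np.array([595.7,235.4])
q=o-89*ax; to(q[0],q[1],32.8,np.pi/2+th)
c=eyes.camera('side'); cv2.imwrite('pics/side4.png',cv2.resize(cv2.convertScaleAbs(c['img'][290:420,190:310],alpha=1.6),None,fx=5,fy=4.5,interpolation=cv2.INTER_CUBIC))
```

```text
t 22.2 pos [579.5 143.8  32.4] rot [-3.1393  0.0059  1.3969] F [ -8.1 -27.9   5.7] gap 17.0015549477549
yaw 1.3969 dx,dy,dz 4.0 0.2 -0.4 roll -0.0009
yaw 1.3978 dx,dy,dz 4.0 0.2 -0.4 roll -0.0009
```

View pics/side4.png

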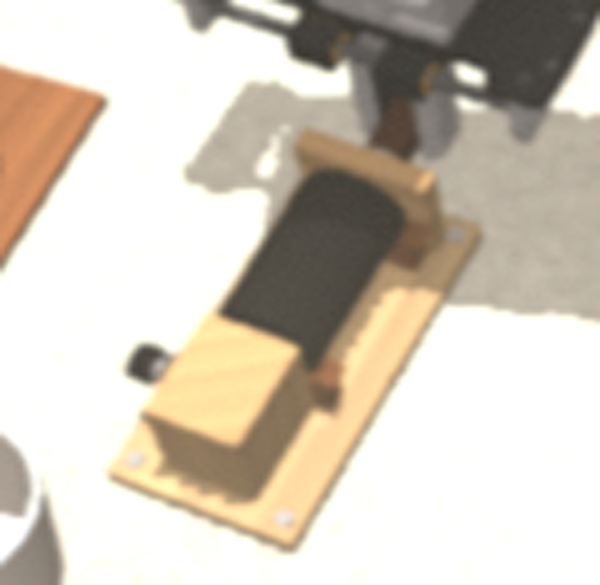

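The side view shows the roller seated and the grip right behind the cheek (crop (395,130)). There was a hard stop at 28 N, which is well above the plunger force. I ease the push before checking whether it is home.

Call:
{"api": "arm_command", "payload": {"plan": [[-1,-0.001,0,0,0],[-1,-0.001,0,0,0],[-1,-0.0008,0,0,0],[-1,0,0,0,0]]}}

```text
clock: 22.75
eef_pos: [579.5, 143.7, 32.4]
eef_rot: [-3.141, 0.002, 1.397]
wrist_force: [-3.4, -7.9, -0.5]
finger_gap: 17.7
finger_force: 60.0
```

Run:
```python
from h import *
th=-0.173; ax=np.array([-np.sin(th),np.cos(th)]); lx=np.array([ax[1],-ax[0]]); o=np.array([595.7,235.4])
print(manip.read_state()['eef_pos'],manip.read_state()['wrist_force'])
t1=eyes.camera('top'); t0=dict(np.load('top0.npz')); tm=dict(np.load('top1.npz'))
for n,c in(('before',t0),('now',t1)):
    # knob: dark pixels beyond block +x side, rays at z=52+9
    v,u=np.mgrid[165:200,155:190]; q=np.array([[ray(c,a,b,58)[:2] for a,b in zip(r,s)] for r,s in zip(u,v)])-o
    al=q@ax; la=q@lx; g=c['img'][165:200,155:190].max(-1).astype(float)
    k=(abs(al-70)<7)&(la>28)&(la<60); w=np.clip((90-g[k])/80,0,1); print(n,'dark centroid la',(w*la[k]).sum()/w.sum(),'mass',w.sum())
cv2.imwrite('pics/top4.png',cv2.resize(cv2.convertScaleAbs(t1['img'][165:245,150:250],alpha=1.7),None,fx=5,fy=5,interpolation=cv2.INTER_CUBIC))
```

```text
[579.54024826 143.67931174  32.42917702] [-3.42249468 -7.93305013 -0.48545809]
before dark centroid la 37.06389551282825 mass 26.475
now dark centroid la 38.46232483628967 mass 23.537499999999998
```

View pics/top4.png

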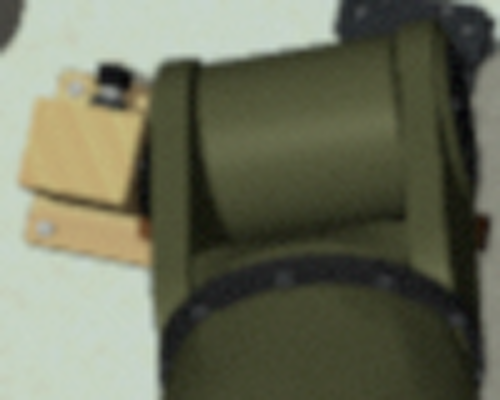

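The knob (crop (113,80)) has moved out by about 1.4 mm, which matches the groove reading rather than the full-rod 3.3. I ease the remaining force, let go and move away.

Call:
{"api": "arm_command", "payload": {"plan": [[-1,-0.0008,-0.0003,0,0],[-1,0,0,0,0],[-0.4,0,0,0,0],[0,0,0,0,0],[0.3,0,0,0,0],[0.3,0,0,0,0],[0.3,0,0,-0.02,0],[0.3,0,0,-0.05,0],[0.3,0,0,-0.05,0],[0.3,0,0,-0.05,0],[0.3,-0.06,0,0,0],[0.3,-0.06,0,0,0],[0.3,-0.06,0,0,0],[0.3,-0.06,0,0,0],[0.3,-0.06,0,0,0],[0.3,0,0,0,0],[0.3,0,0,0,0]]}}

```text
clock: 24.92
eef_pos: [527.9, -151.1, 203.5]
eef_rot: [3.141, -0.0, 1.397]
wrist_force: [0.0, 0.6, -0.4]
finger_gap: 61.1
finger_force: 0.0
```

Run:
```python
from h import *
th=-0.173; ax=np.array([-np.sin(th),np.cos(th)]); lx=np.array([ax[1],-ax[0]]); o=np.array([595.7,235.4])
print(manip.read_state()['eef_pos'],manip.read_state()['finger_gap'])
t1=eyes.camera('top'); t0=dict(np.load('top0.npz'))
for n,c in(('before',t0),('now',t1)):
    v,u=np.mgrid[165:200,155:190]; q=np.array([[ray(c,a,b,58)[:2] for a,b in zip(r,s)] for r,s in zip(u,v)])-o
    al=q@ax; la=q@lx; g=c['img'][165:200,155:190].max(-1).astype(float)
    k=(abs(al-70)<7)&(la>28)&(la<60); w=np.clip((90-g[k])/80,0,1); print(n,'knob la',(w*la[k]).sum()/w.sum())
P=cloud(t1); d=P[...,:2]-o; al=d@ax; la=d@lx
m=(abs(la)<6)&(P[...,2]>50)&(P[...,2]<72)&(al<-50)&(al>-150); print('grip end along',al[m].min(),'top z',np.median(P[m][:,2]))
cv2.imwrite('pics/top5.png',cv2.resize(cv2.convertScaleAbs(t1['img'][165:245,150:270],alpha=1.8),None,fx=6,fy=6,interpolation=cv2.INTER_CUBIC))
```

```text
[ 527.86097858 -151.13980099  203.53733226] 61.073274989497605
before knob la 37.06389551282825
now knob la 38.46812281308085
grip end along -124.46352867512877 top z 61.5653559117784
```

View pics/top5.png

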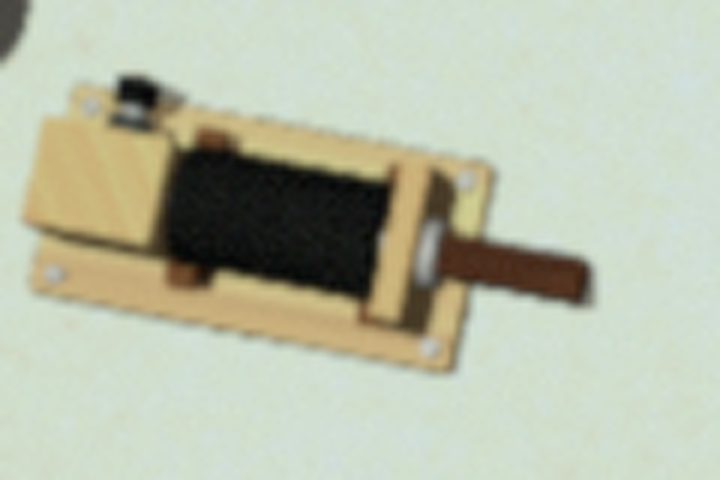

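The collar (crop (430,252)) lies against the cheek. The grip's end measures -124.5 mm along the stand axis, and home is -124. The knob is out by 1.4 mm, so the plunger is in the groove. The roller is seated.

```bash
python3 -c "
from cell import ticket; print(ticket.sign_off())"
```

```text
the job is handed in; nothing more can be done
None
```

The roller is in the V rests and the spindle is fully home with the plunger in its groove (by camera measurement); both were let go, the bystanders were not touched, and the job was handed in at about 25 s on the clock.

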